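# Lock the green pantry bin with its slot key

### The job

Lock the green pantry bin: lift the blue-handled key out of its wooden stand, put its blade fully into the slot of the lock on the green bin's lid, and turn the lock a quarter turn clockwise (seen from above) as far as it goes. Let go of the key and leave it standing upright in the green bin's lock; leave the lock of the yellow bin as it is.

Things in the scene. Friction and masses are not known exactly. Their poses are not given: they have to be found in the camera images.
- key: Loose key, 76 mm, upright, its blade in a fixed wooden stand (46 mm high); lifts straight out. Origin: middle of the blade's lower edge; z up, x along the blade. Steel blade z 0-18 mm, 40 (x) x 8 (y), lowest 5 mm 34 x 4; steel shoulder 62 x 32, z 18-24, rests on the stand; blue handle 46 (x) x 16 (y), z 24-76: pinch it across y from above with the TCP near z = 52.
- green_slot (a point): Slot mouth centre of the round white lock (72 mm wide) on the fixed green bin (130 mm square, lid 87 mm high, lock face 99 mm). On the turning axis, level with the face; z up, x along the slot, turns with the lock. Slot 46 x 14 mm, 20 deep, mouth bevelled to 54 x 22. The key's blade goes in 18 mm, either way round, until its shoulder rests on the face; play about 9 degrees each way.
- green_cam (a joint): Turn of the green bin's lock: 0 open, grows clockwise seen from above to the hard stop at 1.571, locked (red tongue under the steel arch). Starts at 0 to 0.12; friction holds it where it is left; needs about 0.1 N m.
- yellow_cam (a joint): Turn of the identical lock on the otherwise identical yellow bin, near 0; it must stay as it is.

How it is judged:
By the outcome, as a careful person would: the job done as asked, in the order asked, and still so for the second after the job is handed in, with the robot touching nothing.
It also fails if it takes over 45 s, if anything falls off the work surface, if the arm or the gripper's body presses on something with over 40 N, if the wrist force passes 120 N, or if a joint passes its speed limit or range.

### The arm

A 6-joint arm with a two-finger parallel gripper is mounted at the origin on the work surface. World frame = base frame: x ahead of the robot, y to its left, z up, the work surface at z = 0. Lengths are in mm, angles in rad, forces in N, time in s.
With the tool pointing down it reaches from about 250 to 775 mm from the base axis. Payload 4 kg.
Tool frame: the origin (TCP) lies between the finger pads, 19 mm behind the fingertips; this is the grasp point; z points along the fingers, y is the line along which they close (so a half turn about z gives the same grasp; the last joint's range is limited). The gripper opens to 85 mm and grips with 20 to 120 N. Pads are 22 mm wide; open, the fingers measure 114 mm over their backs; the gripper's body (76 mm by 85 mm) begins 54 mm behind the grasp point. The pads swing forward as they close: fully open they stand 13 mm farther back than shut.
Start: joints at [1.123, 0.087, 1.371, -0, 1.684, -0.103], TCP at [185.913, 517.641, 250.041] pointing down, gripper open.
Joint ranges: [-3.1, 3.1], [-0.76, 2.03], [0.27, 2.55], [-1.08, 4.22], [0.17, 2.65], [-2.57, 2.57]. Speed limits (rad/s): [2.79, 2.79, 3.14, 3.14, 3.14, 3.14].

### API

Orientations are given as [roll, pitch, yaw] about the fixed x, y, z axes, in that order (R = Rz(yaw) Ry(pitch) Rx(roll)).
In Python, from station import ctrl gives the robot as it stands. Calls block until the motion is done:
- ctrl.move_pose(position, orientation): joint-space move of the TCP to a pose.
- ctrl.line_to(position, frame=None, v=150, f_stop=None): straight line of the TCP; frame=None keeps the orientation; v is the mean speed in mm/s. With f_stop (N) it stops when the force on the tool has changed by that much, and returns True; else False.
- ctrl.move_joints(angles): joint-space move.
- ctrl.gripper_to(opening, strength=None): finger opening in mm; strength is the grip in N (None keeps the last); returns when the fingers have stopped.
- ctrl.pause(seconds).
- ctrl.inverse_kinematics(position, orientation): joint angles nearest the present ones, or None.
- ctrl.observe(): the state.
- ctrl.camera(name): name is "side" or "top" or "wrist"; returns (picture, depth): 480x640x3 uint8, red, green, blue; 480x640 float32, mm along the optical axis (not along the pixel's ray), 0 where there is no reading.
- ctrl.camera_info(name): a dict with "vertical_fov" (degrees; the focal length in pixels is half the picture's height over the tangent of half this angle, whatever the lens; pixels are square), "cx", "cy" (the principal point, pixels), "R" (3x3) and "t" (3): a world point X has camera coordinates R X + t; the wrist camera has in their place "T_tool_cam" (4x4, takes a point from camera to tool coordinates, whose origin is the TCP and whose axes are the flange's). Camera axes: x right, y down, z forward; pixel columns grow to the right and rows downward; lengths in mm; the calibration is good to about 2 mm. A picture is of the moment at which its call begins: read the wrist's pose just before it. camera_info takes no time and is no camera call.
A pose or a line that the arm cannot do raises ctrl.PlanningError and nothing moves.
- ctrl.sign_off(): hands the job in; it is judged then, once.
The state is a dict: "time_s": time; "qpos": joint angles; "dq": joint speeds; "joint_torque": joint torques, N m; "tool_pos": TCP position; "tool_rot": TCP orientation; "wrist_force": force on the tool from outside, world axes, zero at the start; "wrist_torque": the same for the moment, N m; "gripper_width": finger opening in mm; "finger_force": force on a finger pad.
Only numpy, scipy, OpenCV 4.12 (cv2) and the standard library are available. Lean on these libraries where they do the work, as an engineer would, in place of code of your own. Each camera call takes 0.05 s, during which the arm holds its last target. There are 200 camera calls.

## Working session

There is one attempt and no reset: what is moved stays moved. The work goes in short steps, each a Python script; the robot and the scene stay as the last script left them, time stands still between calls to the robot, and variables do not carry over. Pictures are saved under pics/ and viewed, at most 10 in all, crops included, and the job is handed in when it is done.

```bash
mkdir -p pics
cat > h.py <<'E'
import numpy as np, cv2
from station import ctrl
from scipy.spatial.transform import Rotation as Ro
def snap(name,fn=None):
    s=ctrl.observe(); p,d=ctrl.camera(name)
    if fn: cv2.imwrite('pics/'+fn+'.png',p[:,:,::-1])
    np.savez('pics/'+(fn or name)+'.npz',p=p,d=d,pos=s['tool_pos'],rot=s['tool_rot'])
    return p,d,s
def world(name,d,pos=None,rot=None):
    i=ctrl.camera_info(name); f=240/np.tan(np.radians(i['vertical_fov'])/2)
    v,u=np.mgrid[:480,:640]
    C=np.stack([(u-i['cx'])/f*d,(v-i['cy'])/f*d,d],-1)
    if 'R' in i: return (C-np.array(i['t']))@np.array(i['R'])
    T=np.array(i['T_tool_cam']); C=C@T[:3,:3].T+T[:3,3]
    return C@Ro.from_euler('xyz',rot).as_matrix().T+np.array(pos)
E
python3 - <<'E'
from h import *
s=ctrl.observe(); print(s)
for n in ['top','side']:
    snap(n,n+'0'); i=ctrl.camera_info(n); print(i)
print(ctrl.camera_info('wrist'))
E
```

```text
{'time_s': 0.0, 'qpos': array([ 1.12290629e+00,  8.79717180e-02,  1.37227559e+00, -1.11150915e-05,
        1.68359841e+00, -1.03076410e-01]), 'dq': array([ 0.00101831, -0.00203147, -0.00161926, -0.00094176,  0.00122858,
        0.0007088 ]), 'joint_torque': array([-1.62527536e-03, -3.51868129e+01, -3.13274074e+01, -3.09212473e-04,
        1.08982719e-02, -4.94970720e-06]), 'tool_pos': array([185.70658484, 517.21061447, 248.81912136]), 'tool_rot': array([-3.13935041e+00, -2.20837898e-04,  2.79677754e+00]), 'wrist_force': array([-0.57932338, -0.53926156, -0.1080363 ]), 'wrist_torque': array([0.00230992, 0.03784708, 0.01150429]), 'finger_force': 0.0, 'gripper_width': 85.11509562427625}
{'vertical_fov': 54.83238666252216, 'cx': 317.9096557707374, 'cy': 243.9111426508638, 'R': array([[-5.42696599e-04, -9.99727885e-01,  2.33208321e-02],
       [-9.97098525e-01, -1.23420482e-03, -7.61118188e-02],
       [ 7.61198904e-02, -2.32944730e-02, -9.96826529e-01]]), 't': array([ -4.71404378, 526.47572178, 965.38231552])}
{'vertical_fov': 48.1408715041157, 'cx': 319.6222607846642, 'cy': 243.7908664848553, 'R': array([[ 0.96691953, -0.2548751 ,  0.0102618 ],
       [-0.18137129, -0.71524231, -0.67493176],
       [ 0.17936297,  0.65074351, -0.73780879]]), 't': array([-497.79699436,  163.34358082,  817.3164696 ])}
{'vertical_fov': 65.39342758557389, 'cx': 319.08728470004974, 'cy': 232.01391801522698, 'T_tool_cam': array([[-9.95026845e-05, -9.45694651e-01, -3.25056330e-01,
         8.38463228e+01],
       [ 9.99999792e-01, -3.00995790e-04,  5.69585723e-04,
        -9.88719338e-01],
       [-6.36494758e-04, -3.25056206e-01,  9.45694484e-01,
        -1.23868921e+02],
       [ 0.00000000e+00,  0.00000000e+00,  0.00000000e+00,
         1.00000000e+00]])}
```

View pics/top0.png

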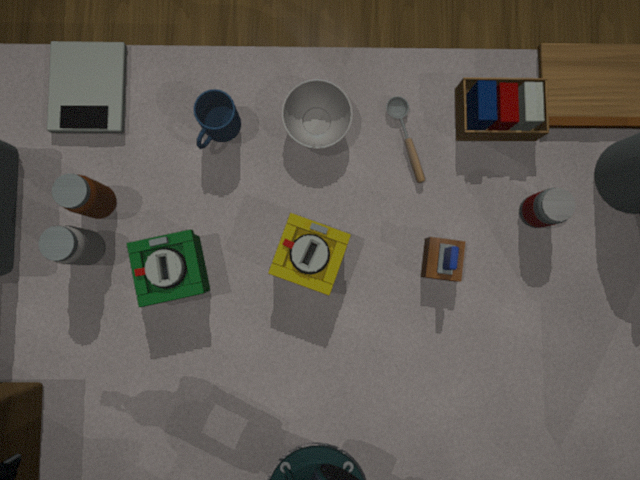

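The top view shows the green lock at (165,267), the yellow lock at (310,253), and the key in its stand at (450,258). The green tongue points left and its arch is at (158,240).

Run:
```python
from h import *
z=np.load('pics/top0.npz'); W=world('top',z['d'])
for u,v in [(450,250),(450,258),(433,258),(165,267),(180,267),(150,262),(310,253),(158,240),(140,272)]: print(u,v,W[v-1:v+2,u-1:u+2].reshape(-1,3).mean(0).round(1))
m=(z['p'][:,:,2].astype(int)-z['p'][:,:,0]>50); m[:,:430]=0;m[:,480:]=0;m[:230]=0;m[290:]=0
P=W[m]; print(len(P),P.mean(0),P.min(0),P.max(0)); 
P=P[P[:,2]>np.percentile(P[:,2],60)-6];print(P.mean(0),cv2.minAreaRect(P[:,:2].astype(np.float32)))
c=z['p'][200:320,100:500]; cv2.imwrite('pics/c.png',cv2.resize(c,None,fx=2,fy=2)[:,:,::-1])
```

```text
450 250 [ 508.7 -262.6  100.3]
450 258 [ 492.8 -261.7  102. ]
433 258 [ 495.5 -243.9   44.5]
165 267 [475.8 299.6  79.1]
180 267 [472.9 238.  196.9]
150 262 [485. 323.  98.]
310 253 [503.8  12.7  78.3]
158 240 [527.9 309.1  96.6]
140 272 [465.7 343.2  93.5]
137 [ 493.54249086 -268.38072138  103.12635563] [ 473.2161673  -276.71523748   98.78830731] [ 514.47262722 -260.17299526  106.89199929]
[ 493.54249086 -268.38072138  103.12635563] ((493.7756652832031, -269.12200927734375), (13.608367919921875, 42.36536407470703), 81.98735809326172)
```

Run:
```python
from h import *
ctrl.move_pose([476,305,250],[np.pi,0,-3.04]); p,d,s=snap('wrist','wg')
print(s['qpos'].round(2),s['time_s'])
ctrl.move_pose([494,-268,250],[np.pi,0,3.0]); p2,d2,s=snap('wrist','wk')
print(s['qpos'].round(2),s['time_s'],s['tool_pos'],s['tool_rot'])
cv2.imwrite('pics/both.png',cv2.resize(np.hstack([p,p2]),(800,300),interpolation=cv2.INTER_AREA)[:,:,::-1])
```

```text
[ 0.47  0.12  1.33  0.    1.69 -1.2 ] 1.45
[-0.6   0.11  1.34  0.    1.69 -2.03] 3.5583 [ 494.45812805 -267.08319651  250.05860647] [3.14124546e+00 2.52497181e-04 3.00155851e+00]
```

View pics/both.png

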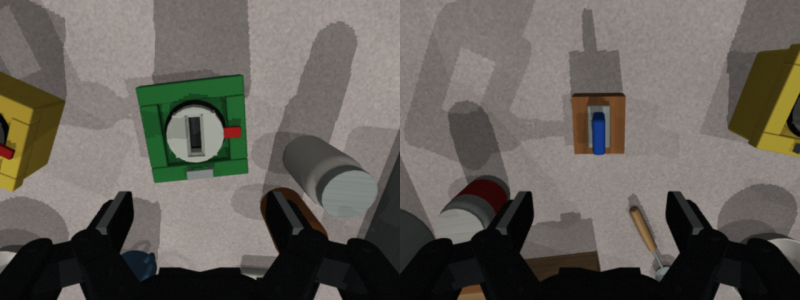

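The left half shows the green lock at about (194,132), slot nearly vertical, with the tongue on the right. The right half shows the blue handle at about (598,132) in its stand. Next I'll measure both from the depth images.

Run:
```python
from h import *
def rect(P):
    (c,(w,h),a)=cv2.minAreaRect(P.astype(np.float32))
    if w<h: a+=90; w,h=h,w
    return np.round(c,1),round(w,1),round(h,1),round((a+90)%180-90,2)
z=np.load('pics/wk.npz'); W=world('wrist',z['d'],z['pos'],z['rot']); p=z['p'].astype(int)
near=np.hypot(W[...,0]-494,W[...,1]+268)<60
m=near&(p[...,2]-p[...,0]>40)&(W[...,2]>98); P=W[m]
print('handle top',m.sum(),P.mean(0),np.percentile(P[:,2],[5,50,95]),rect(P[:,:2]))
m=near&(W[...,2]>40)&(W[...,2]<56); P=W[m]; sh=m&(abs(p[...,2]-p[...,0])<30);sh&=W[...,2]>48.5
print('stand z',np.percentile(P[:,2],[5,50,95]),rect(W[m&(p[...,0]-p[...,2]>30)][:,:2]),'shoulder',sh.sum(),rect(W[sh][:,:2]) if sh.any() else '')
z=np.load('pics/wg.npz'); W=world('wrist',z['d'],z['pos'],z['rot']); p=z['p'].astype(int)
print(z['pos'],z['rot'])
near=np.hypot(W[...,0]-478,W[...,1]-305)<60
m=near&(W[...,2]>94)&(W[...,2]<104)&(p.max(-1)-p.min(-1)<25)
mm=m.astype(np.uint8); n,l,st,ce=cv2.connectedComponentsWithStats(mm); k=1+np.argmax(st[1:,4]); mm=(l==k).astype(np.uint8)
P=W[mm>0]; print('face z',np.percentile(P[:,2],[5,50,95]))
c,r=cv2.minEnclosingCircle(P[:,:2].astype(np.float32)); print('disc',c,r)
hull=cv2.convexHull(P[:,:2].astype(np.float32)); print('fitEllipse',cv2.fitEllipse(hull))
cs,hi=cv2.findContours(mm,cv2.RETR_CCOMP,cv2.CHAIN_APPROX_NONE)
f=np.zeros_like(mm)
for q,h in zip(cs,hi[0]):
    if h[3]>=0 and len(q)>40:
        q=q[:,0]; Q=W[q[:,1],q[:,0]]; print('slot border',len(q),rect(Q[:,:2]),Q[:,2].mean())
r=near&(p[...,0]-p[...,1]>80)&(p[...,0]-p[...,2]>80)&(W[...,2]>85); print('tongue',W[r].mean(0),r.sum())
t=cv2.resize(z['p'][140:300,200:420],None,fx=2,fy=2); z=np.load('pics/wk.npz')
t2=cv2.resize(z['p'][140:260,240:400],(440,320)); 
cv2.imwrite('pics/crop1.png',np.hstack([t[:, :360],t2])[:,:,::-1])
```

```text
handle top 1102 [ 492.38628441 -268.64678304  103.50492499] [101.27390515 103.68542964 104.9097027 ] (array([ 493.7, -269. ]), 44.7, 14.6, -7.67)
stand z [44.94550503 46.34465164 52.48059058] (array([ 494.5, -268.6]), 85.0, 74.9, -7.41) shoulder 1211 (array([ 494.9, -258.7]), 61.4, 52.9, -5.45)
[475.49628783 305.63962871 249.95553707] [ 3.14111914e+00 -3.94528703e-04 -3.03930421e+00]
face z [ 95.4812851   98.76788584 100.03972095]
disc (474.80029296875, 299.503662109375) 37.17190170288086
fitEllipse ((474.697021484375, 299.51556396484375), (71.5133285522461, 71.78817749023438), 58.05150604248047)
slot border 148 (array([474.6, 299.7]), 47.8, 15.8, 9.24) 95.37964738830036
tongue [466.65492564 344.80832093  94.10574107] 414
```

View pics/crop1.png

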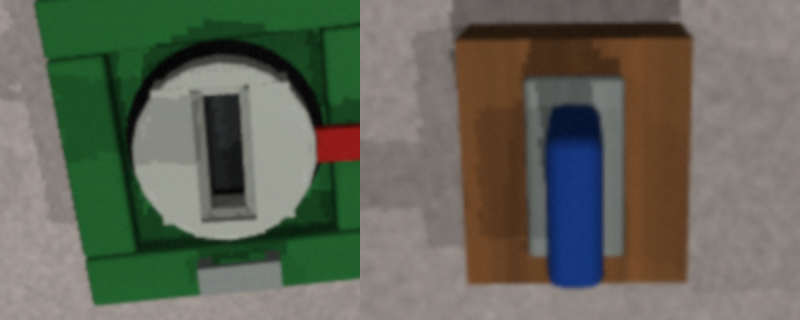

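The enlarged slot runs from about (222,95) to (225,190) and its centre agrees with the disc's. The handle is clean and seated. Slot: (474.7, 299.6), yaw about 9.6°. Key: (493.8, -268.9), yaw -7.6°. Now I'll grasp it and look again.

Run:
```python
from h import *
o=[np.pi,0,np.radians(172.4)]
ctrl.gripper_to(50,80)
ctrl.move_pose([493.8,-268.9,130],o)
print(ctrl.line_to([493.8,-268.9,80],v=80,f_stop=15))
ctrl.gripper_to(0,80); s=ctrl.observe(); print(s['gripper_width'],s['finger_force'],s['tool_pos'],s['wrist_force'].round(1))
print(ctrl.line_to([493.8,-268.9,160],v=80)); s=ctrl.observe(); print(s['tool_pos'],s['tool_rot'],s['wrist_force'].round(1),s['gripper_width'])
ctrl.move_pose([474.7,299.6,160],[np.pi,0,np.radians(189.6)])
s=ctrl.observe(); print(s['qpos'].round(2),s['time_s'],s['tool_pos'],s['tool_rot'])
p,d,_=snap('wrist','w2'); p2,_,_=snap('side','s2'); 
cv2.imwrite('pics/b2.png',np.hstack([p[150:450,120:520],p2[100:400,:400]])[:,:,::-1])
```

```text
False
15.263961534282728 78.0086874961853 [ 494.30054797 -269.25758598   80.86486407] [0.8 0.1 2. ]
False
[ 493.39190947 -268.63934137  159.1020352 ] [ 3.14085034e+00 -1.54493092e-03  3.00896253e+00] [-0.1  0.1 -1.5] 15.488458582749137
[ 0.46  0.15  1.48 -0.    1.51 -1.28] 8.975 [475.23835441 298.74694665 159.95356189] [-3.14114593e+00  8.19075309e-05 -2.97546210e+00]
```

View pics/b2.png

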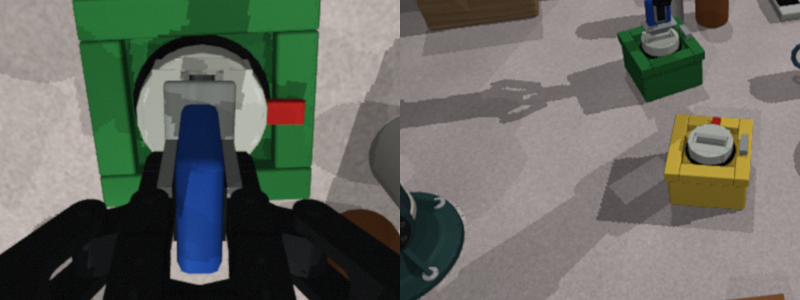

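The key hangs straight in the gripper over the slot: shoulder at about (201,110), slot end at (204,77) in the crop. Now I'll insert it with a force stop.

Run:
```python
from h import *
print(ctrl.line_to([474.7,299.6,130],v=30,f_stop=12))
s=ctrl.observe(); print(s['tool_pos'],s['tool_rot'],s['wrist_force'].round(1),s['wrist_torque'].round(2),s['gripper_width'],s['time_s'])
p,d,_=snap('wrist','w3')
cv2.imwrite('pics/b3.png',p[150:450,120:520][:,:,::-1])
```

```text
True
[474.46103678 299.55152341 133.79523141] [-3.14132884e+00 -6.62132164e-04 -2.97386853e+00] [-0.9  0.4  4. ] [-0.03 -0.03 -0.04] 14.876993407945571 9.9
```

View pics/b3.png

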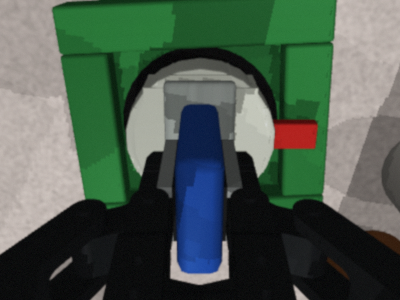

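It is seated: it stopped at TCP z 133.8 with the shoulder on the face. Next I'll turn q6 in steps, watching the torque.

Run:
```python
from h import *
q0=ctrl.observe()['qpos'].copy()
for a in [0.5,1.0,1.4,1.55,1.6,1.65,1.7,1.75,1.8,1.85]:
    q=q0.copy(); q[5]+=a; ctrl.move_joints(q); s=ctrl.observe()
    print(a,(s['qpos'][5]-q0[5]).round(3),s['wrist_torque'].round(2),s['wrist_force'].round(1),s['tool_pos'].round(1),s['time_s'])
    if abs(s['wrist_torque'][2])>0.9: break
p,d,_=snap('wrist','w4'); p2,_,_=snap('top','t4')
cv2.imwrite('pics/b4.png',np.hstack([p[150:450,120:520],cv2.resize(p2[210:330,100:260],(400,300))])[:,:,::-1])
```

```text
0.5 0.498 [ 0.16 -0.03 -0.02] [0.4 1.3 0.6] [474.6 299.8 133.8] 10.5
1.0 0.997 [ 0.29 -0.16  0.02] [-0.1  1.5  1. ] [474.6 299.8 133.8] 11.05
1.4 1.396 [ 0.43 -0.14 -0.02] [1.  1.7 0.8] [474.6 299.8 133.9] 11.5167
1.55 1.545 [ 0.34 -0.22  0.05] [0.4 2.3 1.4] [474.6 299.5 133.8] 11.7833
1.6 1.596 [ 0.33 -0.3  -0.02] [1.5 2.5 0.6] [474.7 299.5 133.9] 12.0333
1.65 1.647 [ 0.33 -0.39  0.03] [1.7 2.5 0.4] [474.7 299.5 133.9] 12.2833
1.7 1.697 [ 0.32 -0.55  0.18] [2.7 1.6 0.8] [474.7 299.5 133.9] 12.5333
1.75 1.746 [ 0.27 -0.65  1.2 ] [3.8 1.7 1.3] [474.8 299.6 133.9] 12.7833
```

View pics/b4.png

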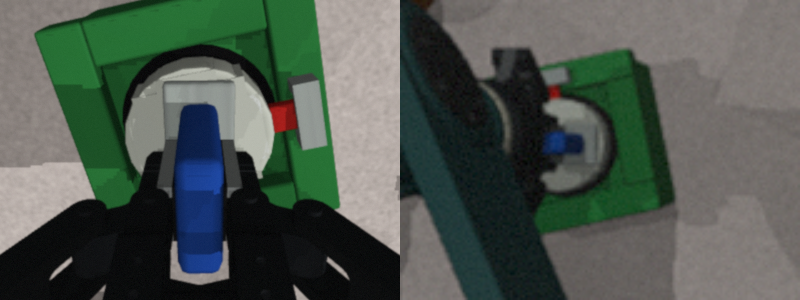

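The torque jumped to 1.2 N m at the stop, and the red tongue at (285,117) is under the arch at (310,112). I'll ease off within the play, release and retreat.

Run:
```python
from h import *
s=ctrl.observe(); q=s['qpos'].copy(); q[5]-=0.05; ctrl.move_joints(q)
s=ctrl.observe(); print(s['wrist_torque'].round(2),s['wrist_force'].round(1))
ctrl.gripper_to(50); s=ctrl.observe(); x,y,z=s['tool_pos']
ctrl.line_to([x,y,250],v=80); p,d,s=snap('wrist','w5'); print(s['time_s'],s['gripper_width'])
W=world('wrist',d,s['tool_pos'],s['tool_rot']); pi=p.astype(int); near=np.hypot(W[...,0]-475,W[...,1]-300)<75
P=W[near&(pi[...,2]-pi[...,0]>40)&(W[...,2]>150)]; print('top z',np.percentile(P[:,2],[5,50,95]),cv2.minAreaRect(P[:,:2].astype(np.float32)))
r=near&(pi[...,0]-pi[...,1]>80)&(pi[...,0]-pi[...,2]>80)&(W[...,2]>85);print('tongue',W[r].mean(0))
cv2.imwrite('pics/b5.png',p[60:360,120:520][:,:,::-1])
```

```text
[ 0.25 -0.54  0.24] [3.6 1.7 0.9]
15.1583 49.84803072618801
top z [153.56956885 156.52165739 157.88451358] ((474.6662292480469, 299.1202087402344), (15.47533130645752, 45.56513977050781), 3.168513536453247)
tongue [514.59240929 308.41189096  93.95589091]
```

View pics/b5.png

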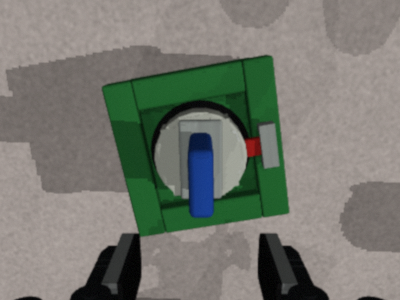

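```bash
python3 -c "
from h import *
print(ctrl.sign_off())"
```

```text
the job is handed in; nothing more can be done
None
```

The green bin is locked: the key is fully seated and upright in its lock, which I turned clockwise until it hit its hard stop. I then let go and handed the job in at about 15 s; I never touched the yellow bin.

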